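Load and start the slide dryer

TASK

Hang every slide rack that stands on the bench by its eye on a hook of its own inside the open dryer, in through the top opening without racks or robot touching the aluminium frame, and leave the other things on the bench alone. Then close the lid, turn the turnbutton right across it to secure it, and last roll the thumbwheel with a fingertip until its white rib stands level with the pointer bars.

Things in the scene. Friction and masses are not known exactly. Their poses are not given: they have to be found in the camera images.
- dryer: white top-loading slide dryer, fixed. Origin under the chamber's centre; x away from the robot, y left along its length, z up. Chamber inside x +-56, y +-158 mm, floor z 20 mm; fins 4 mm thick, z to 55 mm, at y +-40 and +-120 mm. Front ledge x -100 to -64, hinge block x 64 to 82 mm, both 172 mm high. Control block at the +y end: y 166 to 270, x +-64 mm, top panel at z 140 mm
- frame: aluminium frame round the dryer's top opening (clear x +-46, y +-150 mm), z 167 to 175 mm, 18 mm wide on the long sides (outer edge x +-64 mm), 16 mm at the ends (outer edge y +-166 mm). Not to be touched. Origin and axes as the dryer's
- hook0 (a point): right-hand (-y) hook in the chamber: seat where a crossbar rests, on the level arm (12 mm wide, 6 mm thick) that comes from the rear wall toward the robot (dryer -x). Upturned tip 5 mm thick, 12 mm higher than the seat, 8 to 13 mm nearer the robot; backstop 14 mm high, 13 mm behind the seat. A rack's eye goes over the tip from the robot's side, rack y along dryer y, then is lowered
- hook1 (a point): middle hook in the chamber: seat where a crossbar rests, on the level arm (12 mm wide, 6 mm thick) that comes from the rear wall toward the robot (dryer -x). Upturned tip 5 mm thick, 12 mm higher than the seat, 8 to 13 mm nearer the robot; backstop 14 mm high, 13 mm behind the seat. A rack's eye goes over the tip from the robot's side, rack y along dryer y, then is lowered
- hook2 (a point): left-hand (+y) hook in the chamber: seat where a crossbar rests, on the level arm (12 mm wide, 6 mm thick) that comes from the rear wall toward the robot (dryer -x). Upturned tip 5 mm thick, 12 mm higher than the seat, 8 to 13 mm nearer the robot; backstop 14 mm high, 13 mm behind the seat. A rack's eye goes over the tip from the robot's side, rack y along dryer y, then is lowered
- rackA: slide rack, one of up to three alike (absent: None). Grey block 30 x 60 x 55 mm (x, y, z) with slides; above it a wire eye (44 mm wide in y, z 55 to 91 mm), crossbar 8 x 56 mm (z 91 to 99 mm), and on it a black grip tab 12 x 22 mm (x, y), z 99 to 140 mm. 0.22 kg. Origin under its centre, z up. Stands on the bench. Grip across the tab's 22 mm (y), fingertips above the crossbar; front and back alike
- rackB: slide rack, one of up to three alike (absent: None). Grey block 30 x 60 x 55 mm (x, y, z) with slides; above it a wire eye (44 mm wide in y, z 55 to 91 mm), crossbar 8 x 56 mm (z 91 to 99 mm), and on it a black grip tab 12 x 22 mm (x, y), z 99 to 140 mm. 0.22 kg. Origin under its centre, z up. Stands on the bench. Grip across the tab's 22 mm (y), fingertips above the crossbar; front and back alike
- rackC: slide rack, one of up to three alike (absent: None). Grey block 30 x 60 x 55 mm (x, y, z) with slides; above it a wire eye (44 mm wide in y, z 55 to 91 mm), crossbar 8 x 56 mm (z 91 to 99 mm), and on it a black grip tab 12 x 22 mm (x, y), z 99 to 140 mm. 0.22 kg. Origin under its centre, z up. Stands on the bench. Grip across the tab's 22 mm (y), fingertips above the crossbar; front and back alike
- rackA_eye (a point): underside of rackA's crossbar, middle: 91 mm above the rack's origin on its axis
- rackB_eye (a point): underside of rackB's crossbar, middle: 91 mm above the rack's origin on its axis
- rackC_eye (a point): underside of rackC's crossbar, middle: 91 mm above the rack's origin on its axis
- lid (a joint): lid angle in rad: 0 shut, 1.8 to 1.95 standing open as at the start. White lid 134 x 324 x 10 mm hinged at the far rim (dryer x 74, z 177 mm, axis y). Damped hinge with friction: stays when standing, below about 0.9 rad sinks shut by itself in a few seconds; may be pushed down by its top, which is at z 187 mm when shut
- lid_edge (a point): middle of the lid's free edge, 134 mm from the hinge, halfway through its 10 mm thickness
- turnbutton (a joint): turnbutton angle in rad: near 0 (-0.3 to 0.1 at the start) its bar lies along dryer +y on the front ledge, clear of the lid; at 1.6 (stop) it points along dryer +x across the lid. Grows clockwise seen from above. Pivot at dryer x -80, y -30 mm; bar 20 mm wide, z 192 to 200 mm, reaching 70 mm from the pivot, with an upright post. Light friction, stays where left
- turnbutton_post (a point): top centre of the turnbutton's black round post (16 mm diameter, z 200 to 228 mm), 60 mm from the pivot
- wheel (a joint): heat thumbwheel angle in rad: 0 with its white rib at the top, level with the white pointer bars beside the slot; negative (-0.8 to -0.4 at the start) with the rib on the robot's side; grows as the wheel's top is rolled away from the robot (dryer +x). Light friction, stays where left; stops at -1.0 and 0.7
- wheel_top (a point): topmost point of the black thumbwheel (70 mm diameter, 14 mm wide, axis along dryer y), 13 mm above the panel with its 64 x 20 mm slot. A fingertip pressed on lightly (a few N) and drawn along dryer x rolls it by friction, about 1 rad per 35 mm. Fixed to the dryer
- reagent: bystander: white reagent bottle with red cap, 52 mm diameter, 115 mm high, stands among the racks; origin under its centre
- jar: bystander: small jar, 40 mm diameter, 50 mm high, stands among the racks; origin under its centre
- tipbox: bystander: grey tip box with clear lid, 84 x 124 x 67 mm; origin under its centre
- cup: bystander: clear specimen cup, 60 mm diameter, 65 mm high; origin under its centre
- carton: bystander: cardboard carton 70 x 130 x 50 mm; origin under its centre
- mouse: bystander: black computer mouse 105 x 60 x 30 mm; origin under its centre
- slidebox: bystander: flat white box 90 x 160 x 35 mm; origin under its centre
Things that resemble listed ones, but are neither listed nor needed, are in the scene too. Leave any blue look-alike of the rackA alone. What is shaped like the rackC but blue is not meant.

How it is judged (in metres and radians):
On the way, in this order (a step that is already met when the one before it is completed fails the run):
1. every rack hangs on a hook, the lid still open ((distance between rackA_eye and hook0 below 0.013 m or distance between rackA_eye and hook1 below 0.013 m or distance between rackA_eye and hook2 below 0.013 m) and angle between each of rackA, rackB, rackC's own z axis and vertical below 0.2 rad and (distance between rackB_eye and hook0 below 0.013 m or distance between rackB_eye and hook1 below 0.013 m or distance between rackB_eye and hook2 below 0.013 m) and (distance between rackC_eye and hook0 below 0.013 m or distance between rackC_eye and hook1 below 0.013 m or distance between rackC_eye and hook2 below 0.013 m) and value of joint lid above 0.5 rad), for 0.2 s.
2. the lid is shut (value of joint lid below 0.05 rad), for 0.2 s.
3. the turnbutton is turned across the shut lid (value of joint lid below 0.05 rad and value of joint turnbutton above 1.3 rad), for 0.2 s.
4. the wheel's white rib is level with the pointers (value of joint wheel between -0.14 and 0.14 rad), for 0.2 s.
At the end, for the whole second after the job is handed in: Every rack present hangs at rest and upright (within 0.2 rad) with its crossbar within 13 mm of a hook's seat, the lid is shut (under 0.05 rad), the turnbutton is past 1.3 rad across it, and the wheel's rib is within 0.14 rad of the pointers (all of step 3 and all of step 4 and (distance between rackA_eye and hook0 below 0.013 m or distance between rackA_eye and hook1 below 0.013 m or distance between rackA_eye and hook2 below 0.013 m) and angle between each of rackA, rackB, rackC's own z axis and vertical below 0.2 rad and (distance between rackB_eye and hook0 below 0.013 m or distance between rackB_eye and hook1 below 0.013 m or distance between rackB_eye and hook2 below 0.013 m) and (distance between rackC_eye and hook0 below 0.013 m or distance between rackC_eye and hook1 below 0.013 m or distance between rackC_eye and hook2 below 0.013 m) and linear speed of each of rackA, rackB, rackC below 0.03 m/s); the robot touches nothing.
It fails at once if the robot touches the aluminium frame (over 1.5 N) (contact force between any of the fingers, the arm and frame above 1.5 N).
It fails at once if a rack touches the aluminium frame (over 1.5 N) (contact force between any of rackA, rackB, rackC and frame above 1.5 N).
It fails at once if another thing on the bench is displaced by more than 40 mm (distance of any of reagent, jar, tipbox, cup, carton, mouse, slidebox from where it was at the start of the episode above 0.04 m).
Of rackA, rackB, rackC only 2 to 3 are there at a start; the rules pass over those that are not, and their reading is None.
At some moment in a run one of rackA, rackB, rackC may be knocked a few centimetres aside while the robot is not near it.
It also fails if it takes over 210 s, if anything falls off the work surface, if the arm or the gripper's body presses on something with over 40 N, if the wrist force passes 120 N, or if a joint passes its speed limit or range.

ROBOT

A 6-joint arm with a two-finger parallel gripper is mounted at the origin on the work surface. World frame = base frame: x ahead of the robot, y to its left, z up, the work surface at z = 0. Lengths are in mm, angles in rad, forces in N, time in s.
With the tool pointing down it reaches from about 425 to 925 mm from the base axis. Payload 12.5 kg.
Tool frame: the origin (TCP) lies on the centre line of the jaws, within the pads' length; the fingertips stand 22 mm ahead of it and the grasp point (between the pads) lies 3 mm ahead of it; z points along the fingers, y is the line along which they close (so a half turn about z gives the same grasp; the last joint's range is limited). The gripper opens to 85 mm and grips with 20 to 120 N. Pads are 22 mm wide; open, the fingers measure 114 mm over their backs; the gripper's body (76 mm by 85 mm) begins 54 mm behind the grasp point. The pads swing forward as they close: fully open they stand 13 mm farther back than shut.
Start: joints at [-1.241, 0.491, 1.559, -0, 1.092, -0.106], TCP at [263.858, -566.587, 253.327] pointing down, gripper open.
Joint ranges: [-3.1, 3.1], [-0.84, 2.19], [0.05, 2.79], [-1.13, 4.28], [0.06, 2.93], [-2.69, 2.69]. Speed limits (rad/s): [2.22, 2.22, 2.79, 3.14, 3.14, 3.14].

INTERFACE

Orientations are given as a rotation vector (axis times angle).
In Python, from station import ctrl gives the robot as it stands.
- The arm moves only by the tool step_arm, never from a script. Its argument "rows" is a list that holds one entry, the list of rows, each a list of 5 numbers: the shift along the tool's x, y, z in cm, then the turn about the tool's z in degrees, then the closure in counts, from 0 (fully open) to 255 (shut). A call has 1 to 12 rows; each row is the pose to reach, as a shift and turn from the pose commanded when the call began, along the tool's axes at that moment; what a row does not reach only later rows make up. A row lasts 1/10 s, in which the tool goes at most 50 mm and 8.59 degrees, less where a joint would pass 70% of its speed; a pose out of reach is approached as far as the arm can. A call with a gripper value outside its range is refused whole. The fingers move at their own pace and stop on an object; "newtons" is the grip in N (left out, the last holds). Time passes only in rows, so rows that repeat a pose let the fingers close. It gives the time, the measured TCP pose, the force, the opening and the grip force at its end, in the units of the state.
- ctrl.get_obs(): the state, without advancing time (a new reading comes with each control period).
- ctrl.grab_frame(name): name is "scene" or "top" or "wrist"; returns a dict with "frame" (420x560x3 uint8, red, green, blue), "intrinsics" (3x3 intrinsics, pixels), "k1" (the pictures are not rectified: a ray, as slopes to the right and down, at radius r is drawn at 1 + k1 r^2 times it, then the intrinsics apply), "pose" (4x4, takes a point from camera to world coordinates); the wrist camera has in their place "tool_from_camera" (4x4, takes a point from camera to tool coordinates, whose origin is the TCP and whose axes are the flange's). Camera axes: x right, y down, z forward; pixel columns grow to the right and rows downward; lengths in mm; the calibration is good to about 2 mm. A picture is of the moment at which its call begins: read the wrist's pose just before it. There is no depth.
- ctrl.hand_in(): hands the job in; it is judged then, once.
The state is a dict: "time": time; "joints": joint angles; "joint_velocities": joint speeds; "tau": joint torques, N m; "tcp_pos": TCP position; "tcp_rot": TCP orientation; "wrist_force": force on the tool from outside, world axes, zero at the start; "torque": the same for the moment, N m; "width": opening from 0.0 (shut) to 1.0 (fully open); "finger_force": force on a finger pad.
Only numpy, scipy, OpenCV 4.12 (cv2) and the standard library are available. Lean on these libraries where they do the work, as an engineer would, in place of code of your own. Each camera call takes 0.05 s, during which the arm holds its last target. There are 200 camera calls.

## Working session

There is one attempt and no reset: what is moved stays moved. The work goes in short steps, Python scripts to look and compute and a tool call to move; the robot and the scene stay as the last step left them, time stands still between calls to the robot, and variables do not carry over. Pictures are saved under pics/ and viewed, at most 14 in all, crops included, and the job is handed in when it is done.

Besides the shell and the picture viewer there is one more tool, called in YAML: its name, and indented under it one key for each argument. step_arm: Moves the arm, as the interface text tells. Its arguments: {"type":"object","properties":{"rows":{"type":"array"},"newtons":{"type":"number"}},"required":["rows"]}

```bash
mkdir -p pics; ls
cat > h.py <<'E'
import numpy as np,cv2
from station import ctrl
from scipy.spatial.transform import Rotation as R
def grab(n,save=None):
    o=ctrl.get_obs(); g=ctrl.grab_frame(n)
    if 'pose' in g: P=np.array(g['pose'])
    else:
        T=np.eye(4);T[:3,:3]=R.from_rotvec(o['tcp_rot']).as_matrix();T[:3,3]=o['tcp_pos'];P=T@np.array(g['tool_from_camera'])
    c=dict(f=np.array(g['frame']),K=np.array(g['intrinsics']),k1=g['k1'],P=P)
    if save: cv2.imwrite('pics/'+save+'.png',c['f'][:,:,::-1]); np.savez('pics/'+save+'.npz',**c)
    return c
def load(s): return dict(np.load('pics/'+s+'.npz'))
def ray(c,u,v):
    K=c['K'];k=float(c['k1']);d=np.array([(u-K[0,2])/K[0,0],(v-K[1,2])/K[1,1]]);s=d.copy()
    for _ in range(30): s=d/(1+k*(s@s))
    D=c['P'][:3,:3]@np.array([s[0],s[1],1]);return c['P'][:3,3],D
def onz(c,u,v,z):
    o,D=ray(c,u,v);return o+D*(z-o[2])/D[2]
def tri(a,b):
    # a,b=(c,u,v)
    o1,d1=ray(*a);o2,d2=ray(*b);s=np.linalg.lstsq(np.c_[d1,-d2],o2-o1,rcond=None)[0]
    p,q=o1+s[0]*d1,o2+s[1]*d2;return (p+q)/2,np.linalg.norm(p-q)
def proj(c,p):
    q=np.linalg.inv(c['P'])@np.r_[p,1];s=q[:2]/q[2];s=s*(1+float(c['k1'])*(s@s));return c['K'][:2,:2]@s+c['K'][:2,2]
E
python3 - <<'E'
from h import *
print(ctrl.get_obs())
for n in('scene','top','wrist'):
    c=grab(n,n+'0');print(n,c['P'].round(3).tolist(),c['K'].tolist(),c['k1'])
E
```

```text
pics
{'time': 0.0, 'joints': array([-1.24059794e+00,  4.91566131e-01,  1.55947525e+00,  4.58520535e-05,
        1.09168817e+00, -1.05613546e-01]), 'joint_velocities': array([ 0.00162827, -0.00233338,  0.00152773, -0.00028268, -0.00245497,
        0.00059312]), 'tau': array([ 2.39271096e-03, -6.18436360e+01, -2.61596847e+01, -6.82770883e-05,
        3.91926704e-03, -4.48791161e-05]), 'tcp_pos': array([ 263.79509165, -566.3710282 ,  252.71475738]), 'tcp_rot': array([-3.06620090e+00, -6.78889378e-01,  1.36570132e-04]), 'wrist_force': array([-0.97694881, -0.43559109, -0.23572742]), 'torque': array([-0.04309784, -0.01601879,  0.07808602]), 'finger_force': 0.0, 'width': 0.9996760420199345}
scene [[-0.989, 0.103, -0.102, 667.394], [0.145, 0.691, -0.708, 912.814], [-0.002, -0.715, -0.699, 1038.393], [0.0, 0.0, 0.0, 1.0]] [[436.7937279289843, 0.0, 285.576684501802], [0.0, 436.7937279289843, 205.9873679581496], [0.0, 0.0, 1.0]] 0.0009748086094577263
top [[-0.027, -0.991, 0.132, 328.916], [-1.0, 0.029, 0.007, 16.356], [-0.01, -0.132, -0.991, 1644.965], [0.0, 0.0, 0.0, 1.0]] [[489.3523476610963, 0.0, 276.3730651788702], [0.0, 489.3523476610963, 217.68030006660115], [0.0, 0.0, 1.0]] -0.17825640896755335
wrist [[0.423, -0.872, -0.247, 325.751], [-0.906, -0.407, -0.114, -537.074], [-0.001, 0.272, -0.962, 374.906], [0.0, 0.0, 0.0, 1.0]] [[313.1239019492337, 0.0, 282.95496728163056], [0.0, 313.1239019492337, 211.07088010241802], [0.0, 0.0, 1.0]] 0.0009244425604194959
```

View pics/scene0.png

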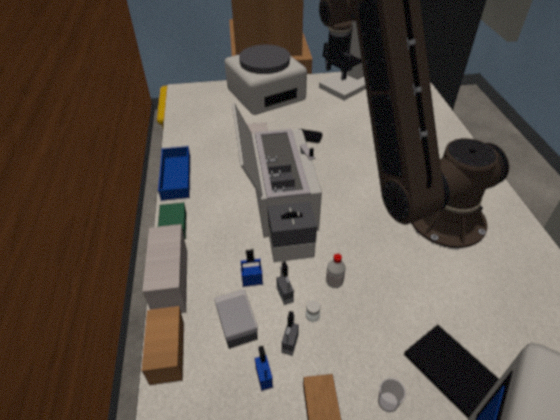

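View pics/top0.png

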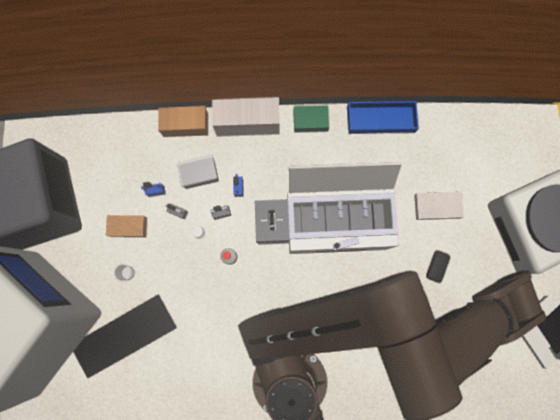

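The scene view shows the open dryer near (285,180), two grey racks at (286,288) and (290,335), and two blue look-alikes. The top view shows the grey racks at (177,211) and (221,212) and the dryer at (342,215). I'll enlarge the top view.

Run:
```python
from h import *
c=load('top0');s=load('scene0')
a=cv2.resize(c['f'][150:275,130:410],None,fx=2.85,fy=2.85,interpolation=3)
b=cv2.resize(s['f'][100:360,215:350],None,fx=1,fy=1)
cv2.imwrite('pics/c1.png',a[:,:,::-1])
b=cv2.resize(s['f'][120:355,220:350],None,fx=2.5,fy=2.5,interpolation=3)
b=np.hstack([b[:300],b[287:587]]);cv2.imwrite('pics/c2.png',b[:,:,::-1])
for u,v in[(288,195),(396,195),(396,236),(289,236)]: print(onz(c,u,v,175).round())
```

```text
[593. -11. 175.]
[ 584. -344.  175.]
[ 458. -336.  175.]
[468. -10. 175.]
```

View pics/c1.png

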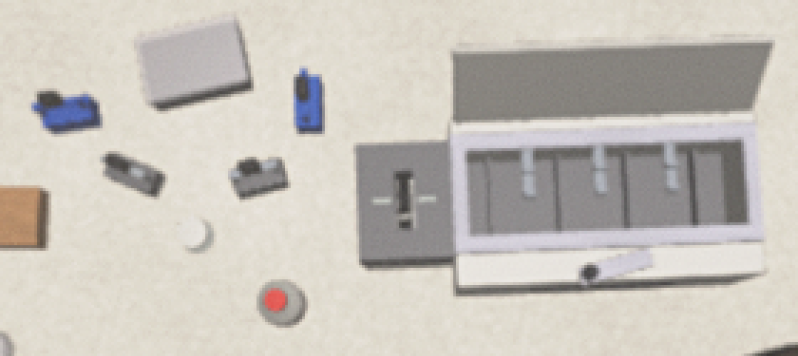

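View pics/c2.png

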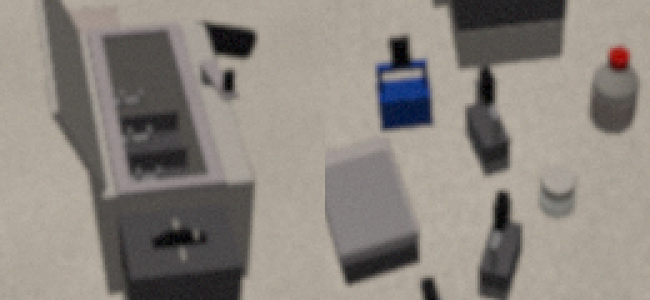

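Crop c1 shows the frame corners at about (450,124), (752,117), (763,240) and (457,250), hooks at columns 529, 600 and 672, and rack tabs at (252,165) and (118,163). Crop c2 shows the same two grey racks. No third rack is visible.

Run:
```python
from h import *
c=load('top0')
f=lambda x,y,z:onz(c,130+x/2.85,150+y/2.85,z).round(0)
q=[f(*p,175)[:2] for p in[(450,124),(752,117),(763,240),(457,250)]]
print('corners',q); m=np.mean(q,0); e=(q[0]+q[3]-q[1]-q[2]);yaw=np.arctan2(-e[0],e[1]);print('ctr',m,'yaw',yaw,'len',np.linalg.norm(e)/2)
w=np.array([[np.cos(yaw),-np.sin(yaw)],[np.sin(yaw),np.cos(yaw)]])
L=lambda p:(w.T@(p[:2]-m)).round(1)
for p in[(529,195),(600,192),(672,189)]:
  print('hooktip',[L(f(*p,z)) for z in(120,140)])
print('post',L(f(589,271,228)),'wheel',L(f(404,190,150)), 'panel',L(f(404,200,140)))
for n,t,b1,b2 in(('R1',(248,163),(232,187),(285,175)),('R2',(116,162),(105,163),(162,187))):
  print(n,'tabtop',f(*t,140),'block ends z55',f(*b1,55),f(*b2,55))
for n,p,z in(('jar',(194,233),50),('bottle',(276,300),115),('blueR',(308,102),55),('blueL',(68,108),55),('slide',(195,60),35)): print(n,f(*p,z))
o=ctrl.get_obs();M=R.from_rotvec(o['tcp_rot']).as_matrix();print(M.round(3).tolist())
```

```text
corners [array([598., -11.]), array([ 597., -338.]), array([ 463., -342.]), array([463., -14.])]
ctr [ 530.25 -176.25] yaw -0.0015267163710619644 len 327.5003816791669
hooktip [array([-4.4, 79.2]), array([-7.4, 81.2])]
hooktip [array([-3.3,  1.2]), array([-5.3,  3.2])]
hooktip [array([ -2.1, -79.8]), array([ -4.1, -75.8])]
post [-98.3  29.1] wheel [  1.4 216.3] panel [ -8.6 217.2]
R1 tabtop [568. 211. 140.] block ends z55 [554. 241.  55.] [566. 179.  55.]
R2 tabtop [573. 358. 140.] block ends z55 [586. 390.  55.] [556. 323.  55.]
jar [502. 286.  50.]
bottle [418. 185. 115.]
blueR [651. 151.  55.]
blueL [653. 435.  55.]
slide [710. 287.  35.]
[[0.907, 0.422, -0.0], [0.422, -0.907, 0.001], [0.0, -0.001, -1.0]]
```

```bash
cat >> h.py <<'E'
def st():
    o=ctrl.get_obs();M=R.from_rotvec(o['tcp_rot']).as_matrix()
    print('t',round(o['time'],1),'p',np.round(o['tcp_pos'],1),'yaw',np.degrees(np.arctan2(M[1,0],M[0,0])).round(1),'j',np.round(o['joints'],2),'w',round(o['width'],2),'F',np.round(o['wrist_force'],1),'ff',round(o['finger_force'],1))
    return o,M
def go(p,yaw,p0=None,yaw0=None):
    o,M=st()
    if p0 is None:p0=o['tcp_pos']
    y0=np.degrees(np.arctan2(M[1,0],M[0,0]))if yaw0 is None else yaw0
    d=M.T@(np.array(p)-p0);print('cm',np.round(d/10,2),'turn',round(-(yaw-y0),1))
E
python3 -c "
from h import *
go([480,-250,350],0)"
```

```text
t 0.1 p [ 263.8 -566.4  252.9] yaw 25.0 j [-1.24  0.49  1.56 -0.    1.09 -0.11] w 1.0 F [-0.6  0.5  0.1] ff 0.0
cm [ 32.96 -19.57  -9.69] turn 25.0
```

step_arm:
  rows:
    - [[33,-19.6,-9.7,24.9,0],[33,-19.6,-9.7,24.9,0],[33,-19.6,-9.7,24.9,0],[33,-19.6,-9.7,24.9,0],[33,-19.6,-9.7,24.9,0],[33,-19.6,-9.7,24.9,0],[33,-19.6,-9.7,24.9,0],[33,-19.6,-9.7,24.9,0],[33,-19.6,-9.7,24.9,0],[33,-19.6,-9.7,24.9,0],[33,-19.6,-9.7,24.9,0],[33,-19.6,-9.7,24.9,0]]

```text
time: 1.35
tcp_pos: [479.6, -250.6, 349.8]
tcp_rot: [-3.141, 0.001, 0.001]
wrist_force: [-0.5, 0.0, -0.1]
width: 1.001
finger_force: 0.0
```

```bash
python3 -c "
from h import *
st();grab('wrist','w1')"
```

```text
t 1.4 p [ 479.6 -250.6  349.8] yaw -0.0 j [-0.6   0.28  1.63 -0.    1.23  0.97] w 1.0 F [-0.5  0.  -0.1] ff 0.0
```

View pics/w1.png

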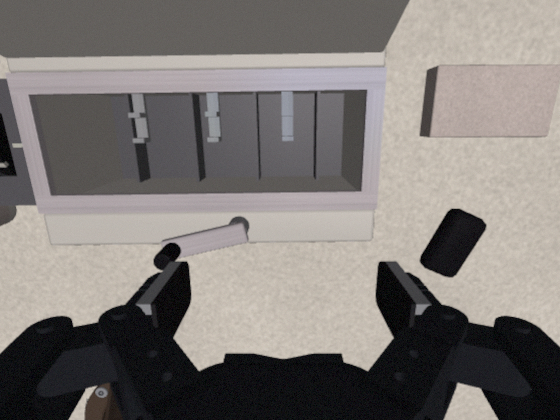

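step_arm:
  rows:
    - [[2,-52,0,0,0],[2,-52,0,0,0],[2,-52,0,0,0],[2,-52,0,0,0],[2,-52,0,0,0],[2,-52,0,0,0],[2,-52,0,0,0],[2,-52,0,0,0],[2,-52,0,0,0],[2,-52,0,0,0],[2,-52,0,0,0],[2,-52,0,0,0]]

```text
time: 2.6
tcp_pos: [499.7, 272.1, 349.5]
tcp_rot: [3.141, 0.005, -0.001]
wrist_force: [-0.1, -1.6, -0.7]
width: 1.001
finger_force: 0.0
```

```bash
python3 -c "
from h import *
st();grab('wrist','w2')"
```

```text
t 2.6 p [499.7 272.1 349.5] yaw 0.2 j [0.38 0.33 1.56 0.   1.25 1.95] w 1.0 F [-0.1 -1.6 -0.7] ff 0.0
```

View pics/w2.png

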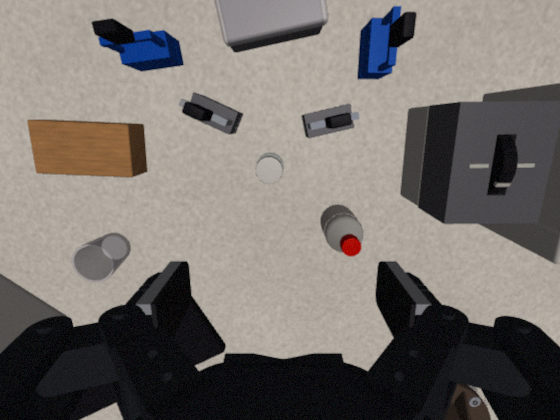

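w1 shows the whole frame with outer corners at about (10,73), (384,67), (377,208) and (43,213), and hook tips at (140,140), (214,138) and (288,137). The post is at (168,257). w2 shows the two grey racks at (211,112) and (330,120), the jar at (269,168), the bottle at (343,230), and the wheel at (505,158). I'll enlarge the hooks and racks.

Run:
```python
from h import *
a=load('w1')['f'];b=load('w2')['f']
x=cv2.resize(a[85:150,115:315],None,fx=4,fy=4,interpolation=2)
y=cv2.resize(b[85:145,170:370],None,fx=4,fy=4,interpolation=2)
cv2.imwrite('pics/c3.png',np.vstack([x,y])[:,:,::-1])
```

```text
(no output)
```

View pics/c3.png

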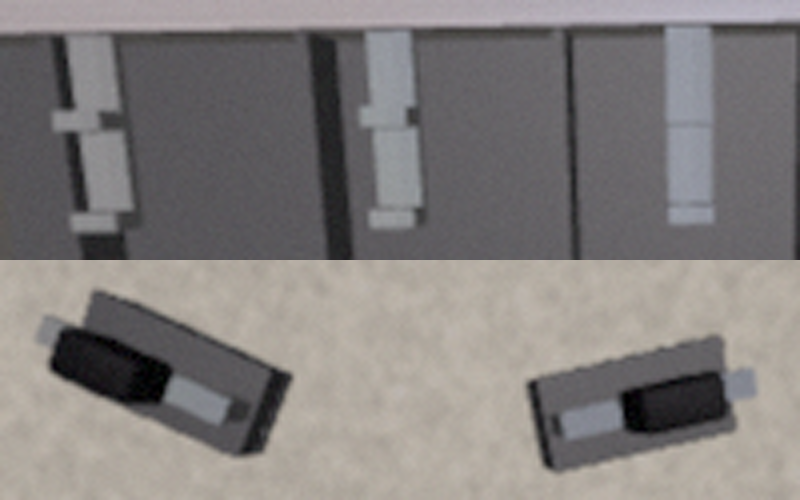

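c3 shows the hook tip tops at (94,222), (393,219) and (691,215). The R2 crossbar ends are at (38,330) and (228,408), and the R1 ends at (560,425) and (756,383).

Run:
```python
from h import *
a=load('w1');b=load('w2');t=load('top0')
q=[onz(a,*p,175)[:2] for p in[(10,73),(384,67),(377,208),(43,213)]]
print('outer',np.round(q,1).tolist())
i=[onz(a,*p,175)[:2] for p in[(30,95),(366,90),(362,190),(50,195)]]
print('inner',np.round(i,1).tolist())
for Q in(q,i):
  e=Q[0]+Q[3]-Q[1]-Q[2];print('ctr',np.mean(Q,0).round(1),'yaw',np.degrees(np.arctan2(-e[0],e[1])).round(2),'len',(np.linalg.norm(e)/2).round(1))
hp=[(115+x/4,85+y/4) for x,y in[(94,222),(393,219),(691,215)]]
for z in(125,135,145,155):
  print(z,[onz(a,*p,z)[:2].round(1).tolist() for p in hp])
T=lambda x,y:(130+x/2.85,150+y/2.85)
print('post',tri((a,168,257),(t,*T(589,271))), onz(a,168,250,228))
for n,e1,e2 in(('R2',(38,330),(228,408)),('R1',(560,425),(756,383))):
  p=[onz(b,170+x/4,85+(y-260)/4,99)for x,y in(e1,e2)];d=p[0]-p[1]
  print(n,((p[0]+p[1])/2).round(1),'len',np.linalg.norm(d).round(1),'yaw',np.degrees(np.arctan2(d[1],d[0])).round(1)-90)
print('wheeltop',tri((b,505,158),(t,*T(404,190))))
```

```text
outer [[589.4, -10.9], [594.4, -338.1], [467.1, -342.5], [461.7, -13.1]]
inner [[571.3, -24.4], [575.6, -323.8], [485.1, -326.5], [479.9, -23.7]]
ctr [ 528.2 -176.2] yaw 0.9 len 328.3
ctr [ 528.  -174.6] yaw 0.9 len 301.1
125 [[529.0, -93.6], [529.8, -174.6], [530.9, -255.2]]
135 [[529.5, -98.2], [530.4, -176.8], [531.4, -255.1]]
145 [[530.1, -102.7], [530.9, -179.0], [531.9, -254.9]]
155 [[530.6, -107.2], [531.4, -181.2], [532.4, -254.8]]
post (array([ 433.13543627, -148.37671952,  216.22975377]), np.float64(0.16040020385528522)) [ 444.85848521 -153.65443145  228.        ]
R2 [578.6 363.1  99. ] len 56.5 yaw -21.700000000000003
R1 [569.7 213.9  99. ] len 56.7 yaw 12.0
wheeltop (array([532.87555022,  40.57849579, 141.37171799]), np.float64(0.37913188766146133))
```

step_arm:
  rows:
    - [[7,5.8,13,-11.8,0],[7,5.8,13,-11.8,0],[7,5.8,13,-11.8,0],[7,5.8,13,-11.8,0],[7,5.8,13,-11.8,0],[7,5.8,13,-11.8,0],[7,5.8,13,-11.8,0]]
  newtons: 40

```text
time: 3.35
tcp_pos: [569.7, 212.9, 222.2]
tcp_rot: [-3.124, -0.325, -0.004]
wrist_force: [0.2, -0.4, 0.3]
width: 0.997
finger_force: 0.0
```

```bash
python3 -c "
from h import *
go([570,214,127],12)
c=grab('wrist','w3');cv2.imwrite('pics/w3.png',c['f'][:,:,::-1])"
```

```text
t 3.4 p [569.7 212.9 222.2] yaw 11.9 j [ 0.25  0.5   1.64 -0.    1.    1.61] w 1.0 F [ 0.2 -0.4  0.3] ff 0.0
cm [ 0.03 -0.1   9.53] turn -0.1
```

View pics/w3.png

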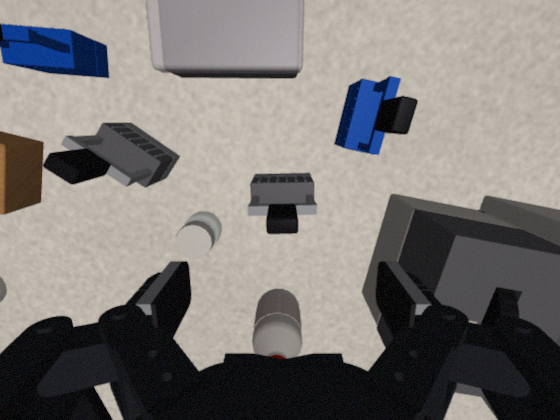

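w3 shows the tab centred at (283,222) and square to the jaws, with neither finger path blocked. I'll descend and grip.

step_arm:
  rows:
    - [[0,-0.1,4.5,0,0],[0,-0.1,7.5,0,0],[0,-0.1,9.5,0,0],[0,-0.1,9.5,0,0],[0,-0.1,9.5,0,255],[0,-0.1,9.5,0,255],[0,-0.1,9.5,0,255],[0,-0.1,9.5,0,255],[0,-0.1,9.5,0,255],[0,-0.1,9.5,0,255],[0,-0.1,9.5,0,255],[0,-0.1,9.5,0,255]]
  newtons: 40

```text
time: 4.6
tcp_pos: [569.9, 213.7, 126.2]
tcp_rot: [-3.125, -0.325, -0.002]
wrist_force: [-1.0, 1.4, 7.3]
width: 0.252
finger_force: 39.7
```

```bash
python3 -c "
from h import *
st();grab('wrist','w4')"
```

```text
t 4.6 p [569.9 213.7 126.2] yaw 11.9 j [0.25 0.62 1.72 0.   0.8  1.61] w 0.25 F [-1.   1.4  7.3] ff 39.7
```

View pics/w4.png

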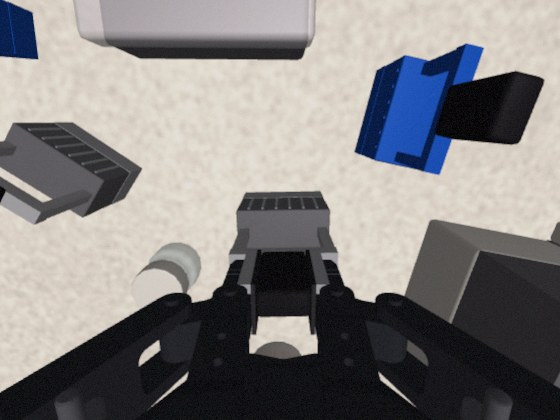

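w4 shows the tab firmly between the pads, with width 21 mm and the rack square at (283,225). I'll lift.

step_arm:
  rows:
    - [[0,0,-4,0,255],[0,0,-9,0,255],[0,0,-14,0,255],[0,0,-19,0,255],[0,0,-22,0,255],[0,0,-22,0,255]]

```text
time: 5.25
tcp_pos: [570.2, 213.7, 349.9]
tcp_rot: [-3.124, -0.325, -0.012]
wrist_force: [0.3, -0.1, -2.0]
width: 0.252
finger_force: 39.9
```

```bash
python3 -c "
from h import *
go([506,-255,346],0.9)"
```

```text
t 5.2 p [570.2 213.7 349.9] yaw 11.9 j [ 0.25  0.39  1.47 -0.    1.28  1.61] w 0.25 F [ 0.3 -0.1 -2. ] ff 39.9
cm [-15.92  44.55   0.27] turn 11.0
```

step_arm:
  rows:
    - [[-4,11,0,3,255],[-8,22,0,6,255],[-12,33,0,9,255],[-15.9,44.5,0.3,11,255],[-15.9,44.5,0.3,11,255],[-15.9,44.5,0.3,11,255],[-15.9,44.5,0.3,11,255],[-15.9,44.5,0.3,11,255],[-15.9,44.5,0.3,11,255],[-15.9,44.5,0.3,11,255],[-15.9,44.5,0.3,11,255],[-15.9,44.5,0.3,11,255]]

```text
time: 6.45
tcp_pos: [505.0, -254.7, 341.0]
tcp_rot: [-3.14, -0.022, 0.003]
wrist_force: [-0.4, 0.3, -2.2]
width: 0.251
finger_force: 40.2
```

```bash
python3 -c "
from h import *
go([506,-255,346],0.9);grab('wrist','w5')"
```

```text
t 6.5 p [ 505.  -254.7  341. ] yaw 0.8 j [-0.58  0.33  1.58  0.    1.23  0.97] w 0.25 F [-0.4  0.3 -2.2] ff 40.2
cm [ 0.1   0.03 -0.5 ] turn -0.1
```

View pics/w5.png

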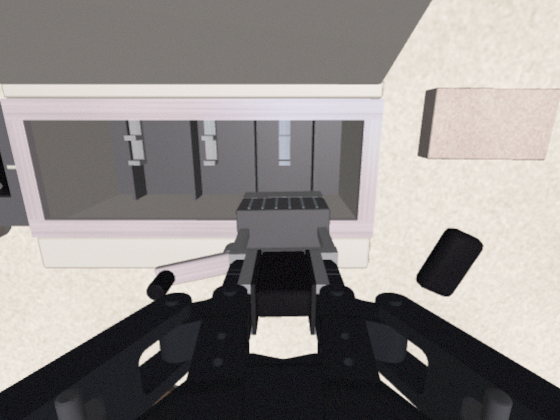

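w5 shows the held rack above the opening. The frame's inner corners are near (21,120), (361,121), (357,220) and (41,221), and hook0's tip is at (284,163).

Run:
```python
from h import *
a=load('w5')
for p in[(21,120),(361,121),(357,220),(41,221)]: print(onz(a,*p,175).round(1))
for z in(122,128,134): print(z,[onz(a,*p,z)[:2].round(1).tolist() for p in[(135,163),(210,163),(284.5,163)]])
for z in(265,270,275): print('rack rear top edge',onz(a,243,192.5,z).round(1),onz(a,325,192.5,z).round(1))
```

```text
[571.7 -21.5 175. ]
[ 575.4 -322.   175. ]
[ 483.7 -325.8  175. ]
[478.  -20.7 175. ]
122 [[528.2, -93.0], [529.5, -174.4], [530.7, -255.3]]
128 [[529.0, -95.8], [530.3, -175.8], [531.5, -255.3]]
134 [[529.8, -98.6], [531.0, -177.2], [532.2, -255.2]]
rack rear top edge [ 529.3 -228.1  265. ] [ 530.1 -281.1  265. ]
rack rear top edge [ 530.4 -228.7  270. ] [ 531.2 -280.4  270. ]
rack rear top edge [ 531.5 -229.4  275. ] [ 532.3 -279.7  275. ]
```

Run:
```python
from h import *
a=load('w5')
for z in(215,): print('row192',onz(a,243,192.5,z).round(1),onz(a,325,192.5,z).round(1))
for z in(270,): print('row208',onz(a,238,208,z).round(1),onz(a,328,208,z).round(1))
print('crossbar rear edge expect',proj(a,[509,-255,314]),'blocktop rear',proj(a,[520,-255,270]),proj(a,[520,-225,270]),'block bottom rear',proj(a,[520,-255,215]),proj(a,[520,-225,215]))
g=a['f'][150:260,283].mean(1).astype(int);print(list(zip(range(150,260,2),g[::2])))
```

```text
row192 [ 518.1 -221.6  215. ] [ 519.1 -288.   215. ]
row208 [ 520.2 -225.3  270. ] [ 521.1 -282.8  270. ]
crossbar rear edge expect [284.29230383 252.51985727] blocktop rear [284.42163258 209.01616087] [237.52466658 208.3200438 ] block bottom rear [284.25014802 190.81410725] [247.15117289 190.25854755]
[(150, np.int64(195)), (152, np.int64(195)), (154, np.int64(195)), (156, np.int64(193)), (158, np.int64(193)), (160, np.int64(130)), (162, np.int64(190)), (164, np.int64(191)), (166, np.int64(123)), (168, np.int64(125)), (170, np.int64(122)), (172, np.int64(125)), (174, np.int64(120)), (176, np.int64(120)), (178, np.int64(118)), (180, np.int64(120)), (182, np.int64(121)), (184, np.int64(118)), (186, np.int64(117)), (188, np.int64(119)), (190, np.int64(117)), (192, np.int64(85)), (194, np.int64(83)), (196, np.int64(109)), (198, np.int64(50)), (200, np.int64(51)), (202, np.int64(49)), (204, np.int64(51)), (206, np.int64(52)), (208, np.int64(47)), (210, np.int64(100)), (212, np.int64(115)), (214, np.int64(113)), (216, np.int64(113)), (218, np.int64(108)), (220, np.int64(108)), (222, np.int64(112)), (224, np.int64(112)), (226, np.int64(113)), (228, np.int64(112)), (230, np.int64(109)), (232, np.int64(113)), (234, np.int64(111)), (236, np.int64(111)), (238, np.int64(114)), (240, np.int64(111)), (242, np.int64(111)), (244, np.int64(108)), (246, np.int64(108)), (248, np.int64(82)), (250, np.int64(77)), (252, np.int64(9)), (254, np.int64(7)), (256, np.int64(17)), (258, np.int64(14))]
```

step_arm:
  rows:
    - [[0.1,0,3,0,255],[0.1,0,6,0,255],[0.1,0,9,0,255],[0.1,0,12,0,255],[0.1,0,14,0,255],[0.1,0,15.5,0,255],[0.1,0,16.8,0,255],[0.1,0,16.8,0,255],[0.1,0,16.8,0,255]]

```text
time: 7.4
tcp_pos: [506.7, -254.3, 174.6]
tcp_rot: [3.141, 0.025, 0.0]
wrist_force: [-0.0, -0.4, -2.6]
width: 0.251
finger_force: 40.1
```

```bash
python3 -c "
from h import *
st();grab('wrist','w6')"
```

```text
t 7.4 p [ 506.7 -254.3  174.6] yaw 0.9 j [-0.58  0.5   1.79 -0.    0.85  0.97] w 0.25 F [-0.  -0.4 -2.6] ff 40.1
```

View pics/w6.png

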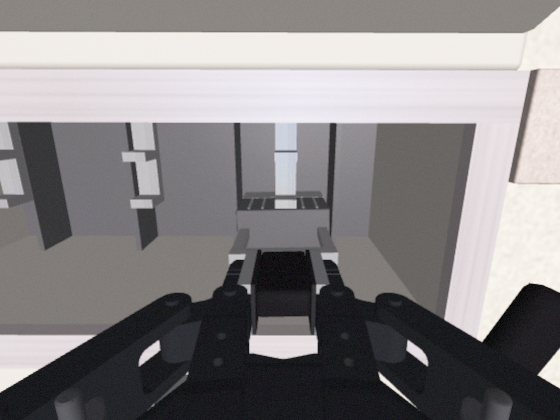

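w6 shows the rack inside, clear of the frame, with hook0's tip at (285,203) just behind the block and hook1's tip at (142,203).

Run:
```python
from h import *
a=load('w6')
for z in(120,124,128,132,136): print(z,[onz(a,*p,z)[:2].round(1).tolist() for p in[(141.5,203),(285.5,203)]])
print(onz(a,142,124,175),onz(a,440,330,175),tri((a,141.5,203),(load('w5'),210,163)),tri((a,285.5,203),(load('w1'),288,138.7)),tri((a,141.5,203),(load('w1'),213.2,139.7)))
```

```text
120 [[528.6, -171.2], [530.0, -255.0]]
124 [[529.7, -173.0], [531.1, -255.0]]
128 [[530.7, -174.9], [532.1, -254.9]]
132 [[531.8, -176.7], [533.1, -254.9]]
136 [[532.8, -178.6], [534.1, -254.8]]
[ 573.6896144  -200.01963525  175.        ] [ 485.96315661 -325.39121239  175.        ] (array([ 530.9341386 , -176.1187231 ,  130.23810708]), np.float64(0.8822796590004583)) (array([ 530.89377817, -255.25109063,  123.36398866]), np.float64(0.5179285824768505)) (array([ 530.28443585, -174.83125264,  127.36373772]), np.float64(0.7565638307221291))
```

step_arm:
  rows:
    - [[0.8,0,0,0,255],[1.6,0,0,0,255],[2.4,0,0,0,255],[3.2,0.1,0,0,255],[3.6,0.1,0,0,255],[3.6,0.1,0,0,255],[3.6,0.1,0.7,0,255],[3.6,0.1,1.4,0,255],[3.6,0.1,1.9,0,255],[3.6,0.1,1.9,0,255],[3.6,0.1,1.9,0,255]]

```text
time: 8.55
tcp_pos: [542.4, -255.2, 155.2]
tcp_rot: [-3.141, -0.024, 0.0]
wrist_force: [-0.5, 0.5, -2.2]
width: 0.246
finger_force: 40.2
```

```bash
python3 -c "
from h import *
st();grab('wrist','w7')"
```

```text
t 8.6 p [ 542.4 -255.2  155.2] yaw 0.9 j [-0.55  0.57  1.72 -0.    0.85  1.01] w 0.25 F [-0.5  0.5 -2.2] ff 40.2
```

View pics/w7.png

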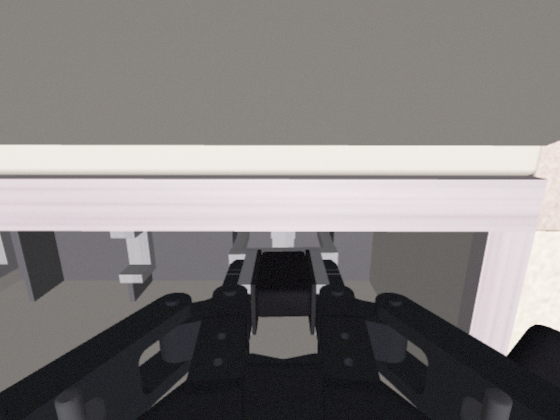

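w7 shows hook0's arm passing through the eye at (283,238). I'll lower onto the seat.

step_arm:
  rows:
    - [[0,0,0.2,0,255],[0,0,0.3,0,255],[0,0,0.4,0,255],[0,0,0.4,0,255],[0,0,0.4,0,255]]

```text
time: 9.1
tcp_pos: [542.5, -255.2, 151.3]
tcp_rot: [3.141, 0.024, 0.0]
wrist_force: [0.1, 0.3, -3.1]
width: 0.252
finger_force: 40.2
```

step_arm:
  rows:
    - [[0,0,0.1,0,255],[0,0,0.2,0,255],[0,0,0.2,0,255],[0,0,0.2,0,255]]

```text
time: 9.5
tcp_pos: [542.6, -255.2, 150.1]
tcp_rot: [3.141, 0.024, 0.001]
wrist_force: [-1.9, 1.3, 6.7]
width: 0.251
finger_force: 41.3
```

step_arm:
  rows:
    - [[0,0,0,0,105],[0,0,0,0,105],[0,0,0,0,105],[0,0,0,0,105],[0,0,0,0,105],[0,0,-2,0,105],[0,0,-5,0,105],[0,0,-9,0,105],[0,0,-14,0,105],[-2,0,-19,0,105],[-4,0,-20,0,105],[-4,0,-20,0,105]]

```text
time: 10.7
tcp_pos: [501.3, -255.9, 352.3]
tcp_rot: [3.139, 0.023, 0.006]
wrist_force: [0.8, -0.8, 0.3]
width: 0.588
finger_force: 0.0
```

```bash
python3 -c "
from h import *
st();a=grab('wrist','w8');b=grab('top','top1')
x=a['f'][60:260,120:560]
y=cv2.resize(b['f'][170:250,130:400],None,fx=1.63,fy=1.63)
y=y[:,:440];cv2.imwrite('pics/c4.png',np.vstack([x,y])[:,:,::-1])"
```

```text
t 10.7 p [ 501.3 -255.9  352.3] yaw 0.8 j [-0.59  0.31  1.58 -0.    1.25  0.97] w 0.59 F [ 0.8 -0.8  0.3] ff 0.0
```

View pics/c4.png

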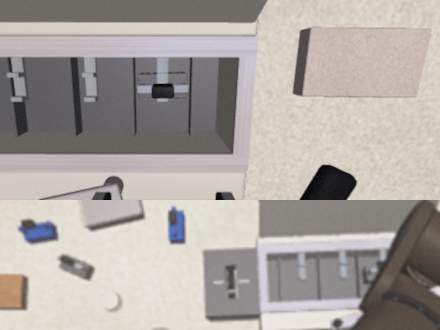

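c4 shows rackR1 hanging on hook0 with its crossbar across the arm. R2 is unmoved, with its tab at top-view pixel (177,211).

step_arm:
  rows:
    - [[2,-10,0,3,105],[4,-20,0,6,105],[6,-40,0,12,50],[8.6,-61.8,0,22.5,0],[8.6,-61.8,0,22.5,0],[8.6,-61.8,0,22.5,0],[8.6,-61.8,0,22.5,0],[8.6,-61.8,0,22.5,0],[8.6,-61.8,0,22.5,0],[8.6,-61.8,0,22.5,0],[8.6,-61.8,0,22.5,0],[8.6,-61.8,0,22.5,0]]

```text
time: 12.0
tcp_pos: [575.9, 337.6, 347.2]
tcp_rot: [3.084, -0.589, -0.003]
wrist_force: [1.5, -1.3, -0.2]
width: 0.998
finger_force: 0.0
```

```bash
python3 -c "
from h import *
go([578.6,363.1,222],-21.7)"
```

```text
t 12.0 p [575.9 337.6 347.2] yaw -21.6 j [ 0.43  0.49  1.31 -0.    1.34  2.38] w 1.0 F [ 1.5 -1.3 -0.2] ff 0.0
cm [-0.67 -2.5  12.52] turn 0.1
```

step_arm:
  rows:
    - [[-0.6,-2.5,6,0,0],[-0.6,-2.5,12.5,0,0],[-0.6,-2.5,12.5,0,0],[-0.6,-2.5,12.5,0,0],[-0.6,-2.5,12.5,0,0],[-0.6,-2.5,12.5,0,0]]

```text
time: 12.6
tcp_pos: [580.3, 360.5, 226.0]
tcp_rot: [-3.084, 0.589, -0.003]
wrist_force: [-0.3, 0.8, 0.5]
width: 0.998
finger_force: 0.0
```

Run:
```python
from h import *
go([578.6,363.1,127],-21.7)
w=grab('wrist','w9')
for n in('w3','w9'):
  c=load(n);g=c['f'].astype(int).max(2)
  m=((g<32)).astype(np.uint8);m[262:]=0;m[:,:200]=0;m[:,370:]=0;m[:120]=0
  k,l,s,ce=cv2.connectedComponentsWithStats(m)
  i=1+np.argmax(s[1:,4]);print(n,s[i],ce[i].round(1),cv2.minAreaRect(np.argwhere(l==i)[:,::-1].astype(np.float32)))
```

```text
t 12.6 p [580.3 360.5 226. ] yaw -21.6 j [ 0.46  0.6   1.43 -0.    1.11  2.41] w 1.0 F [-0.3  0.8  0.5] ff 0.0
cm [-0.27 -0.16  9.9 ] turn 0.1
w3 [267 204  30  29 719] [281.1 217.8] ((281.5, 218.0), (28.0, 29.0), 90.0)
w9 [266 206  30  29 794] [280.5 220.7] ((280.5, 220.0), (28.0, 29.0), 90.0)
```

step_arm:
  rows:
    - [[-0.2,-0.1,4.5,0,0],[-0.2,-0.1,8,0,0],[-0.2,-0.1,9.9,0,0],[-0.2,-0.1,9.9,0,0],[-0.2,-0.1,9.9,0,255],[-0.2,-0.1,9.9,0,255],[-0.2,-0.1,9.9,0,255],[-0.2,-0.1,9.9,0,255],[-0.2,-0.1,9.9,0,255],[-0.2,-0.1,9.9,0,255],[-0.2,-0.1,9.9,0,255]]

```text
time: 13.75
tcp_pos: [578.5, 362.3, 126.2]
tcp_rot: [-3.085, 0.589, -0.002]
wrist_force: [-0.2, 1.9, 5.6]
width: 0.25
finger_force: 39.4
```

step_arm:
  rows:
    - [[0,0,-4,0,255],[0,0,-9,0,255],[0,0,-14,0,255],[0,0,-19,0,255],[0,0,-22,0,255],[0,0,-22,0,255]]

```text
time: 14.35
tcp_pos: [578.6, 362.2, 350.1]
tcp_rot: [-3.082, 0.589, -0.009]
wrist_force: [-0.5, 0.7, -2.6]
width: 0.25
finger_force: 40.0
```

```bash
python3 -c "
from h import *
go([506,-96,344],0.9)"
```

```text
t 14.3 p [578.6 362.2 350.1] yaw -21.6 j [ 0.46  0.51  1.27 -0.    1.36  2.41] w 0.25 F [-0.5  0.7 -2.6] ff 40.0
cm [10.14 45.27  0.43] turn -22.5
```

step_arm:
  rows:
    - [[2.5,11,0,-6,255],[5,22,0,-12,255],[7.5,33,0,-18,255],[9.9,45.2,0.4,-22.5,255],[9.9,45.2,0.4,-22.5,255],[9.9,45.2,0.4,-22.5,255],[9.9,45.2,0.4,-22.5,255],[9.9,45.2,0.4,-22.5,255],[9.9,45.2,0.4,-22.5,255],[9.9,45.2,0.4,-22.5,255],[9.9,45.2,0.4,-22.5,255],[9.9,45.2,0.4,-22.5,255]]

```text
time: 15.55
tcp_pos: [503.3, -94.2, 340.5]
tcp_rot: [-3.141, -0.023, 0.002]
wrist_force: [-0.4, 0.8, -2.4]
width: 0.251
finger_force: 39.7
```

Run:
```python
from h import *
go([503.5,-95.5,174],0.9)
a=grab('wrist','w10')
print('frame front inner',proj(a,[480,-96,175]),'rack rear top',proj(a,[518.5,-95.5,274]),'tip',proj(a,[529.6,-95.5,128]))
u=int(round(proj(a,[529.6,-95.5,128])[0]));g=a['f'][100:260,u].mean(1).astype(int);print(u,list(zip(range(100,260,2),g[::2].tolist())))
v=int(proj(a,[529.6,-95.5,128])[1]);print(v,a['f'][v,u-20:u+20].mean(1).astype(int).tolist())
g=a['f'][120:340,220].mean(1).astype(int);print(list(zip(range(120,340,3),g[::3].tolist())))
```

```text
t 15.6 p [503.3 -94.2 340.5] yaw 0.8 j [-0.31  0.24  1.71  0.    1.19  1.24] w 0.25 F [-0.4  0.8 -2.4] ff 39.7
cm [ 0.04  0.14 16.65] turn -0.1
frame front inner [285.00544035 221.14734741] rack rear top [286.05699739 210.6936056 ] tip [285.12972115 163.29150985]
285 [(100, 231), (102, 231), (104, 233), (106, 232), (108, 232), (110, 233), (112, 233), (114, 225), (116, 228), (118, 227), (120, 226), (122, 200), (124, 200), (126, 201), (128, 202), (130, 201), (132, 201), (134, 200), (136, 174), (138, 202), (140, 202), (142, 200), (144, 201), (146, 200), (148, 200), (150, 200), (152, 201), (154, 201), (156, 201), (158, 202), (160, 136), (162, 202), (164, 200), (166, 151), (168, 131), (170, 131), (172, 129), (174, 128), (176, 127), (178, 126), (180, 126), (182, 126), (184, 125), (186, 127), (188, 124), (190, 124), (192, 105), (194, 88), (196, 91), (198, 96), (200, 55), (202, 56), (204, 57), (206, 58), (208, 58), (210, 81), (212, 120), (214, 118), (216, 117), (218, 118), (220, 119), (222, 117), (224, 116), (226, 120), (228, 118), (230, 118), (232, 115), (234, 118), (236, 118), (238, 118), 
[... 490 characters left out ...]
162, 112), (165, 113), (168, 111), (171, 109), (174, 112), (177, 111), (180, 111), (183, 112), (186, 111), (189, 111), (192, 110), (195, 111), (198, 111), (201, 111), (204, 111), (207, 115), (210, 117), (213, 115), (216, 118), (219, 108), (222, 217), (225, 222), (228, 220), (231, 219), (234, 214), (237, 218), (240, 227), (243, 232), (246, 230), (249, 231), (252, 231), (255, 231), (258, 230), (261, 230), (264, 229), (267, 222), (270, 233), (273, 232), (276, 232), (279, 235), (282, 231), (285, 214), (288, 29), (291, 25), (294, 22), (297, 26), (300, 26), (303, 27), (306, 31), (309, 24), (312, 21), (315, 20), (318, 26), (321, 28), (324, 26), (327, 27), (330, 29), (333, 39), (336, 46), (339, 35)]
```

All the predictions match the picture: tip row 163, front inner edge row 221, rack edge row 210. I'll lower in.

step_arm:
  rows:
    - [[0,0.1,3,0,255],[0,0.1,6,0,255],[0,0.1,9,0,255],[0,0.1,12,0,255],[0,0.1,14,0,255],[0,0.1,15.5,0,255],[0,0.1,16.7,0,255],[0,0.1,16.7,0,255],[0,0.1,16.7,0,255]]

```text
time: 16.5
tcp_pos: [503.8, -95.2, 174.6]
tcp_rot: [3.141, 0.025, 0.0]
wrist_force: [0.1, 0.7, -1.8]
width: 0.251
finger_force: 39.6
```

Run:
```python
from h import *
go([540,-95.5,174],0.9)
a=grab('wrist','w11')
p=proj(a,[529.6,-95.5,128]);print('tip',p);u,v=int(p[0]),int(p[1])
print(list(zip(range(v-30,v+14,2),a['f'][v-30:v+14:2,u].mean(1).astype(int).tolist())))
print(list(zip(range(u-24,u+24,2),a['f'][v,u-24:u+24:2].mean(1).astype(int).tolist())))
```

```text
t 16.5 p [503.8 -95.2 174.6] yaw 0.9 j [-0.32  0.44  1.92 -0.    0.79  1.24] w 0.25 F [ 0.1  0.7 -1.8] ff 39.6
cm [3.62 0.09 0.06] turn 0.0
tip [284.81010406 202.12939041]
[(172, 214), (174, 214), (176, 214), (178, 214), (180, 211), (182, 211), (184, 211), (186, 213), (188, 211), (190, 209), (192, 210), (194, 115), (196, 97), (198, 170), (200, 208), (202, 210), (204, 210), (206, 193), (208, 62), (210, 83), (212, 130), (214, 123)]
[(260, 62), (262, 60), (264, 96), (266, 68), (268, 60), (270, 58), (272, 86), (274, 209), (276, 212), (278, 207), (280, 207), (282, 208), (284, 210), (286, 204), (288, 202), (290, 203), (292, 200), (294, 171), (296, 59), (298, 60), (300, 60), (302, 97), (304, 70), (306, 58)]
```

Everything is as it was for hook0. I'll go over the tip and down onto the seat.

step_arm:
  rows:
    - [[0.8,0,0,0,255],[1.6,0,0,0,255],[2.4,0,0,0,255],[3.2,0,0,0,255],[3.6,0,0,0,255],[3.6,0,0,0,255],[3.6,0,0.7,0,255],[3.6,0,1.4,0,255],[3.6,0,1.9,0,255],[3.6,0,2.2,0,255],[3.6,0,2.2,0,255]]

```text
time: 17.65
tcp_pos: [539.2, -95.2, 151.7]
tcp_rot: [-3.141, -0.024, 0.001]
wrist_force: [0.4, 0.1, -0.9]
width: 0.249
finger_force: 39.7
```

step_arm:
  rows:
    - [[0,0,0.1,0,255],[0,0,0.2,0,255],[0,0,0.3,0,255],[0,0,0.3,0,255]]

```text
time: 18.05
tcp_pos: [539.6, -95.2, 150.0]
tcp_rot: [3.141, 0.024, 0.001]
wrist_force: [-2.0, -0.0, 4.9]
width: 0.251
finger_force: 40.7
```

step_arm:
  rows:
    - [[0,0,0,0,105],[0,0,0,0,105],[0,0,0,0,105],[0,0,0,0,105],[0,0,0,0,105],[0,0,-2,0,105],[0,0,-5,0,105],[0,0,-9,0,105],[0,0,-14,0,105],[-2,0,-19,0,105],[-4,0,-24,0,255],[-4,0,-24,0,255]]

```text
time: 19.25
tcp_pos: [498.9, -95.9, 394.7]
tcp_rot: [3.139, 0.024, 0.012]
wrist_force: [0.9, 0.2, 0.4]
width: 0.26
finger_force: 0.0
```

Run:
```python
from h import *
go([695,-175,400],0)
a=grab('wrist','w12');t=load('top0');b=grab('top','top2');grab('scene','scene2')
for z in(296,306): print([onz(t,130+x/2.85,150+y/2.85,z).round() for x,y in[(454,52),(772,42)]])
# tabs at z~164
g=a['f'].astype(int).max(2);m=(g<45).astype(np.uint8);m[250:]=0
k,l,s,ce=cv2.connectedComponentsWithStats(m)
for i in range(1,k):
  if 60<s[i,4]<1500: print(s[i],onz(a,*ce[i],155).round(1))
for p in([542.5,-255,164],[540,-95.5,164]):print(proj(a,p))
```

```text
t 19.2 p [498.9 -95.9 394.7] yaw 0.9 j [-0.32  0.2   1.63 -0.    1.31  1.24] w 0.26 F [0.9 0.2 0.4] ff 0.0
cm [19.49  8.21 -0.35] turn 0.9
[array([648., -15., 296.]), array([ 651., -334.,  296.])]
[array([646., -15., 306.]), array([ 648., -331.,  306.])]
[   0   23   81   31 1184] [647.7 151.9 155. ]
[357 120   8  69 263] [ 536.6 -184.1  155. ]
[157 132  20  53 789] [529.4  38.4 155. ]
[370 134   5  21  97] [ 548.  -196.3  155. ]
[402 141  31  13 337] [ 545.3 -248.   155. ]
[273 148  19   8  69] [536.2 -93.2 155. ]
[407 160  10  30 208] [ 514.3 -245.1  155. ]
[ 502  219   55   31 1180] [ 439.6 -401.2  155. ]
[426.52321378 149.704827  ]
[283.00253067 149.70747746]
```

Both tabs sit where a hung rack's would, and the lid's edge is near x 648, z 306. I'll fly over behind the lid.

step_arm:
  rows:
    - [[19.5,8.2,-1,0,255],[19.5,8.2,-1,0,255],[19.5,8.2,-1,0,255],[19.5,8.2,-1,0,255],[19.5,8.2,-1,0,255],[19.5,8.2,-1,0,255],[19.5,8.2,-1,0,255],[19.5,8.2,-1,0,255],[19.5,8.2,-1,0,255]]

```text
time: 20.3
tcp_pos: [695.0, -174.3, 399.9]
tcp_rot: [3.141, 0.024, 0.001]
wrist_force: [0.3, 0.1, 0.0]
width: 0.002
finger_force: 0.0
```

step_arm:
  rows:
    - [[0,0,3,0,255],[0,0,6,0,255],[0,0,9.5,0,255],[0,0,9.5,0,255],[0,0,9.5,0,255]]

```text
time: 20.8
tcp_pos: [695.6, -174.7, 305.7]
tcp_rot: [3.141, 0.024, 0.001]
wrist_force: [-0.5, -0.2, 0.4]
width: -0.005
finger_force: 0.0
```

step_arm:
  rows:
    - [[-2,0,0.2,0,255],[-3.5,0,0.3,0,255],[-4.5,0,0.2,0,255],[-5.5,0,0,0,255],[-6.7,0,-0.2,0,255],[-8.3,0,-0.2,0,255],[-9.8,0,-0.1,0,255],[-11.5,0,0.3,0,255],[-12.9,0,0.8,0,255],[-12.9,0,0.8,0,255]]

```text
time: 21.8
tcp_pos: [565.1, -176.7, 296.5]
tcp_rot: [-3.141, -0.023, 0.002]
wrist_force: [0.4, -0.3, 0.4]
width: -0.003
finger_force: 0.0
```

step_arm:
  rows:
    - [[-1,0,0.6,0,255],[-2.1,0,1.3,0,255],[-3,0,2,0,255],[-3.8,0,2.9,0,255],[-3.8,0,2.9,0,255]]

```text
time: 22.3
tcp_pos: [527.8, -177.2, 266.3]
tcp_rot: [-3.141, -0.023, 0.003]
wrist_force: [0.4, 0.2, 0.1]
width: 0.001
finger_force: 0.0
```

Run:
```python
from h import *
st();b=grab('top','top3');g0=load('top0')['f'].astype(int);g=b['f'].astype(int)
print([ (v,g0[v,385].mean().astype(int),g[v,385].mean().astype(int)) for v in range(156,250,4)])
```

```text
t 22.3 p [ 527.8 -177.2  266.3] yaw 0.8 j [-0.44  0.38  1.71 -0.    1.05  1.11] w 0.0 F [0.4 0.2 0.1] ff 0.0
[(156, np.int64(217), np.int64(215)), (160, np.int64(219), np.int64(219)), (164, np.int64(195), np.int64(215)), (168, np.int64(130), np.int64(220)), (172, np.int64(131), np.int64(216)), (176, np.int64(128), np.int64(218)), (180, np.int64(131), np.int64(216)), (184, np.int64(128), np.int64(223)), (188, np.int64(132), np.int64(75)), (192, np.int64(217), np.int64(78)), (196, np.int64(211), np.int64(84)), (200, np.int64(106), np.int64(87)), (204, np.int64(100), np.int64(84)), (208, np.int64(100), np.int64(85)), (212, np.int64(101), np.int64(97)), (216, np.int64(100), np.int64(163)), (220, np.int64(101), np.int64(200)), (224, np.int64(103), np.int64(122)), (228, np.int64(131), np.int64(126)), (232, np.int64(210), np.int64(205)), (236, np.int64(224), np.int64(225)), (240, np.int64(225), np.int64(226)), (244, np.int64(227), np.int64(226)), (248, np.int64(96), np.int64(94))]
```

step_arm:
  rows:
    - [[0,0,-4,0,255],[0,0,-7,-8,255],[-4,-1,-7,-17,255],[-9,-2.5,-7,-25,255],[-9,-2.5,-7,-34,255],[-9,-2.5,-7,-42,255],[-9,-2.5,-7,-51,255],[-9,-2.5,-7,-60,255],[-9,-2.5,-7,-68,255],[-9,-2.5,-7,-77,255],[-9,-2.5,-7,-85,255],[-9,-2.5,-7,-94,255]]

```text
time: 23.55
tcp_pos: [438.8, -153.8, 337.7]
tcp_rot: [2.126, 2.312, 0.0]
wrist_force: [-0.4, 1.5, -0.1]
width: 0.001
finger_force: 0.0
```

step_arm:
  rows:
    - [[0,0,0,-8,177],[0,0,0,-8,177],[0,0,0,-8,177],[0,0,0,-8,177],[0,0,0,-8,177],[0,0,0,-8,177],[0,0,0,-8,177],[0,0,0,-8,177],[0,0,0,-8,177],[0,0,0,-8,177]]

```text
time: 24.55
tcp_pos: [438.3, -153.7, 337.3]
tcp_rot: [1.968, 2.449, -0.0]
wrist_force: [-0.4, -0.0, -0.1]
width: 0.304
finger_force: 0.0
```

Run:
```python
from h import *
st();b=grab('top','top4');a=grab('wrist','w13');s=grab('scene','scene4')
g=b['f'].astype(int)
print([ (v,g[v,385].mean().astype(int)) for v in range(180,250,3)])
# post in wrist
print('expected post px',proj(a,[433,-148,228]))
cv2.imwrite('pics/c5.png',np.hstack([a['f'],cv2.resize(s['f'][90:240,210:350],(240,257)).__class__(0) if 0 else np.vstack([cv2.resize(s['f'][90:240,210:350],(196,210),interpolation=2)]*2)])[:,:,::-1])
```

```text
t 24.6 p [ 438.3 -153.7  337.3] yaw 102.4 j [-0.48  0.17  1.81 -0.    1.16 -0.7 ] w 0.3 F [-0.4 -0.  -0.1] ff 0.0
[(180, np.int64(205)), (183, np.int64(208)), (186, np.int64(207)), (189, np.int64(202)), (192, np.int64(216)), (195, np.int64(215)), (198, np.int64(214)), (201, np.int64(216)), (204, np.int64(214)), (207, np.int64(216)), (210, np.int64(216)), (213, np.int64(216)), (216, np.int64(216)), (219, np.int64(221)), (222, np.int64(91)), (225, np.int64(75)), (228, np.int64(81)), (231, np.int64(83)), (234, np.int64(80)), (237, np.int64(80)), (240, np.int64(83)), (243, np.int64(86)), (246, np.int64(99)), (249, np.int64(124))]
expected post px [278.41003547 207.73076545]
```

Run:
```python
from h import *
a=load('w13');s=load('scene4')
g=a['f'].astype(int).max(2);m=(g<50).astype(np.uint8)
k,l,st_,ce=cv2.connectedComponentsWithStats(m)
for i in range(1,k):
  if st_[i,4]>60: print(st_[i],ce[i].round(),onz(a,*ce[i],228).round(1))
print(g[150:270:4,200:360:4])
print('scene lid edge if shut',proj(s,[468,-30,187]),proj(s,[468,-330,187]))
for y in(-60,-290):
  for n in('scene0','scene4'):
    c=load(n);print(n,y,[(x,int(c['f'][int(q[1]),int(q[0])].mean())) for x in range(430,620,10) for q in[proj(c,[x,y,187])]])
```

```text
[  0   0  43  45 940] [13. 19.] [236.8 -60.5 228. ]
[  0   0  68  82 656] [47. 43.] [258.1 -70.4 228. ]
[338   0  16  39 285] [345.  19.] [448.3 -13.3 228. ]
[390   0  74  21 926] [433.   7.] [502.6   5.5 228. ]
[271 192  20  25 386] [281. 204.] [ 434.  -144.8  228. ]
[544 197  16  42 356] [554. 222.] [ 644.2 -113.2  228. ]
[    0   250   560   170 50894] [282. 364.] [ 467.1 -288.7  228. ]
[[184 186 180 ... 186 182 184]
 [184 184 182 ... 185 185 181]
 [177 183 185 ... 184 187 184]
 ...
 [184 182 181 ...  94  90  90]
 [186 184 184 ...  92  93  90]
 [190 180 186 ...  92  90  89]]
scene lid edge if shut [306.89109954 184.47202768] [291.15093017 126.95327679]
scene0 -60 [(430, 157), (440, 158), (450, 158), (460, 158), (470, 141), (480, 141), (490, 76), (500, 70), (510, 57), (520, 55), (530, 68), (540, 55), (550, 66), (560, 66), (570, 61), (580, 145), (590, 142), (600, 148), (610, 89)]
scene4 -60 [(430, 141), (440, 142), (450, 141), (460, 140), (470, 135), (480, 141), (490, 145), (500, 134), (510, 69), (520, 65), (530, 67), (540, 68), (550, 65), (560, 86), (570, 147), (580, 144), (590, 146), (600, 140), (610, 92)]
scene0 -290 [(430, 27), (440, 147), (450, 162), (460, 157), (470, 145), (480, 143), (490, 82), (500, 74), (510, 74), (520, 76), (530, 74), (540, 71), (550, 74), (560, 72), (570, 78), (580, 142), (590, 135), (600, 150), (610, 87)]
scene4 -290 [(430, 22), (440, 131), (450, 145), (460, 144), (470, 128), (480, 143), (490, 146), (500, 142), (510, 116), (520, 116), (530, 98), (540, 106), (550, 112), (560, 102), (570, 147), (580, 143), (590, 144), (600, 137), (610, 133)]
```

step_arm:
  rows:
    - [[0,0,0,0,177],[0,0,0,0,177],[0,0,0,0,177],[0,0,0,0,177],[0,0,0,0,177],[0,0,0,0,177],[0,0,0,0,177],[0,0,0,0,177],[0,0,0,0,177],[0,0,0,0,177],[0,0,0,0,177],[0,0,0,0,177]]

```text
time: 25.9
tcp_pos: [438.3, -153.7, 337.3]
tcp_rot: [1.968, 2.449, -0.0]
wrist_force: [0.6, -0.1, -0.7]
width: 0.305
finger_force: 0.0
```

step_arm:
  rows:
    - [[0,0,0,0,177],[0,0,0,0,177],[0,0,0,0,177],[0,0,0,0,177],[0,0,0,0,177],[0,0,0,0,177],[0,0,0,0,177],[0,0,0,0,177],[0,0,0,0,177],[0,0,0,0,177],[0,0,0,0,177],[0,0,0,0,177]]

```text
time: 27.1
tcp_pos: [438.3, -153.7, 337.3]
tcp_rot: [1.968, 2.449, -0.0]
wrist_force: [-1.0, 0.6, 0.2]
width: 0.306
finger_force: 0.0
```

Run:
```python
from h import *
st();grab('scene','scene5');grab('wrist','w14')
for y in(-60,-290):
  for n in('scene5',):
    c=load(n);print(n,y,[(x,int(c['f'][int(q[1]),int(q[0])].mean())) for x in range(430,620,10) for q in[proj(c,[x,y,187])]])
```

```text
t 27.1 p [ 438.3 -153.7  337.3] yaw 102.4 j [-0.48  0.17  1.81 -0.    1.16 -0.7 ] w 0.31 F [-1.   0.6  0.2] ff 0.0
scene5 -60 [(430, 145), (440, 142), (450, 142), (460, 144), (470, 141), (480, 146), (490, 145), (500, 137), (510, 74), (520, 67), (530, 65), (540, 67), (550, 66), (560, 81), (570, 139), (580, 143), (590, 146), (600, 140), (610, 92)]
scene5 -290 [(430, 28), (440, 133), (450, 143), (460, 142), (470, 131), (480, 146), (490, 144), (500, 143), (510, 112), (520, 120), (530, 94), (540, 108), (550, 119), (560, 102), (570, 144), (580, 144), (590, 147), (600, 139), (610, 131)]
```

Run:
```python
from h import *
s=load('scene5')['f'];t=grab('top','top5')['f']
x=cv2.resize(s[90:240,205:345],None,fx=2.8,fy=2.8,interpolation=2)
y=cv2.resize(load('w14')['f'],(400,300));z=cv2.resize(t[150:270,250:410],None,fx=2.5,fy=2.5)[:120]
r=np.vstack([y,z]);h=min(len(x),len(r));cv2.imwrite('pics/c6.png',np.hstack([x[:h],r[:h]])[:,:,::-1])
```

```text
(no output)
```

View pics/c6.png

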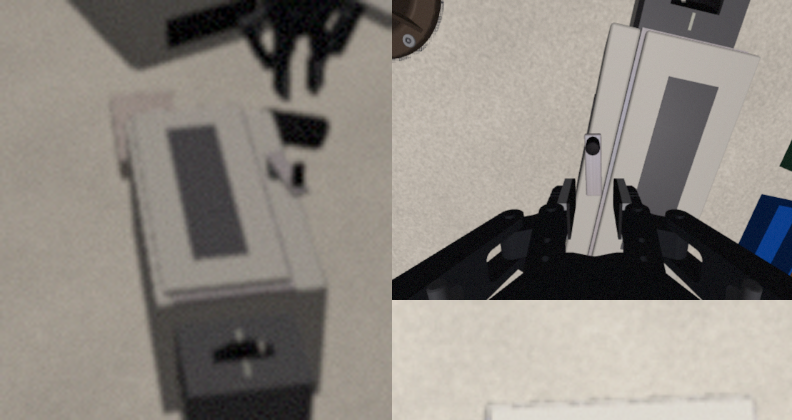

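c6 shows the lid fully shut (the dark panel is its window), and the post's black top at wrist pixel (281,203). I'll cage the post.

```bash
python3 -c "
from h import *
go([434,-147.5,260],104)"
```

```text
t 27.2 p [ 438.3 -153.7  337.3] yaw 102.4 j [-0.48  0.17  1.81 -0.    1.16 -0.7 ] w 0.31 F [ 0.2  0.  -0.1] ff 0.0
cm [ 0.7  -0.29  7.73] turn -1.6
```

step_arm:
  rows:
    - [[0.7,-0.3,3,-1.6,165],[0.7,-0.3,6,-1.6,165],[0.7,-0.3,7.7,-1.6,165],[0.7,-0.3,7.7,-1.6,165],[0.7,-0.3,8.7,-1.6,165],[0.7,-0.3,9.7,-1.6,165],[0.7,-0.3,10.7,-1.6,165],[0.7,-0.3,10.9,-1.6,165],[0.7,-0.3,10.9,-1.6,165]]

```text
time: 28.15
tcp_pos: [433.9, -147.5, 228.0]
tcp_rot: [-1.933, -2.476, 0.0]
wrist_force: [-0.3, -0.0, 0.1]
width: 0.353
finger_force: 0.0
```

Run:
```python
from h import *
o,M=st();p0=o['tcp_pos'];y0=np.degrees(np.arctan2(M[1,0],M[0,0]))
pv=np.array([448.5,-206.6])
for th in np.arange(-.09,1.76,.15):
  p=np.r_[pv+60*np.array([np.sin(th),np.cos(th)]),p0[2]];d=M.T@(p-p0)/10
  print(round(th,2),d.round(1),round(y0-(90-np.degrees(th)),1))
```

```text
t 28.1 p [ 433.9 -147.5  228. ] yaw 104.0 j [-0.47  0.29  1.98 -0.    0.87 -0.72] w 0.35 F [-0.3 -0.   0.1] ff 0.0
-0.09 [-0.2  0.9 -0. ] 8.9
0.06 [-0.4  1.8 -0. ] 17.5
0.21 [-0.7  2.6 -0. ] 26.1
0.36 [-1.2  3.4 -0. ] 34.7
0.51 [-1.7  4.1 -0. ] 43.3
0.66 [-2.4  4.7 -0. ] 51.9
0.81 [-3.1  5.2 -0. ] 60.4
0.96 [-3.9  5.6 -0. ] 69.0
1.11 [-4.8  5.8 -0. ] 77.6
1.26 [-5.7  6.  -0. ] 86.2
1.41 [-6.6  6.  -0. ] 94.8
1.56 [-7.5  5.8 -0. ] 103.4
1.71 [-8.3  5.6 -0. ] 112.0
```

step_arm:
  rows:
    - [[-0.2,0.8,0,8,190],[-0.4,1.7,0,16,190],[-0.7,2.5,0,24.5,190],[-1.1,3.3,0,33,190],[-1.6,4,0,41.5,190],[-2.2,4.6,0,50,190],[-3,5.1,0,58.5,190],[-3.8,5.5,0,67,190],[-4.6,5.8,0,75.5,190],[-5.5,6,0,84,190],[-6.3,6,0,92.5,190],[-7,5.9,0,98,190]]

```text
time: 29.35
tcp_pos: [508.5, -201.4, 228.7]
tcp_rot: [3.138, 0.156, 0.001]
wrist_force: [0.8, 0.7, 0.2]
width: 0.255
finger_force: 0.6
```

Run:
```python
from h import *
for th in(1.5,1.6,1.65,1.7): go(np.r_[np.array([448.5,-206.6])+60*np.array([np.sin(th),np.cos(th)]),228],90-np.degrees(th))
```

```text
t 29.4 p [ 508.5 -201.4  228.7] yaw 5.7 j [-0.5   0.41  1.78  0.    0.95  0.97] w 0.26 F [0.8 0.7 0.2] ff 0.6
cm [-0.02  0.09  0.07] turn 1.6
t 29.4 p [ 508.5 -201.4  228.7] yaw 5.7 j [-0.5   0.41  1.78  0.    0.95  0.97] w 0.26 F [0.8 0.7 0.2] ff 0.6
cm [-0.07  0.69  0.07] turn 7.4
t 29.4 p [ 508.5 -201.4  228.7] yaw 5.7 j [-0.5   0.41  1.78  0.    0.95  0.97] w 0.26 F [0.8 0.7 0.2] ff 0.6
cm [-0.12  0.99  0.07] turn 10.2
t 29.4 p [ 508.5 -201.4  228.7] yaw 5.7 j [-0.5   0.41  1.78  0.    0.95  0.97] w 0.26 F [0.8 0.7 0.2] ff 0.6
cm [-0.18  1.28  0.07] turn 13.1
```

step_arm:
  rows:
    - [[0,0.4,0,4,190],[-0.1,0.8,0,7,190],[-0.1,0.9,0,7,190],[-0.1,0.9,0,7,190]]

```text
time: 29.75
tcp_pos: [508.2, -210.1, 228.6]
tcp_rot: [3.141, -0.024, 0.001]
wrist_force: [0.6, 1.5, 0.3]
width: 0.255
finger_force: 0.5
```

step_arm:
  rows:
    - [[0,0,0,0,150],[0,0,0,0,150],[0,0,-3,0,150],[0,0,-7,0,150],[0,0,-11,0,150],[0,0,-11,0,150]]

```text
time: 30.35
tcp_pos: [509.1, -210.7, 343.4]
tcp_rot: [3.137, -0.025, 0.012]
wrist_force: [0.8, 0.4, -1.0]
width: 0.408
finger_force: 0.0
```

Run:
```python
from h import *
go([510,42,320],0)
a=grab('wrist','w15')
print('exp',proj(a,[508,-207,228]))
g=a['f'].astype(int).max(2);m=(g<50).astype(np.uint8);m[262:]=0
k,l,s,ce=cv2.connectedComponentsWithStats(m)
for i in range(1,k):
  if s[i,4]>60: print(s[i],ce[i].round(),onz(a,*ce[i],225).round(1))
```

```text
t 30.4 p [ 509.1 -210.7  343.4] yaw -0.9 j [-0.51  0.3   1.62 -0.    1.21  1.07] w 0.41 F [ 0.8  0.4 -1. ] ff 0.0
cm [ -0.34 -25.28   2.23] turn -0.9
exp [278.08775015 214.96696728]
[  21  149   34   61 1275] [ 36. 178.] [540.1 -20.6 225. ]
[269 199  19  24 367] [278. 211.] [ 510.7 -207.   225. ]
[ 454  227   58   35 1384] [484. 247.] [ 477.2 -376.3  225. ]
[239 251   8  11  67] [243. 257.] [ 471.7 -177.3  225. ]
[320 251   7  11  64] [322. 257.] [ 470.5 -243.2  225. ]
```

The post is at (510,-207), so the turnbutton is at about 1.57 rad. Next, the wheel.

step_arm:
  rows:
    - [[-0.3,-25.3,2.2,-0.9,255],[-0.3,-25.3,2.2,-0.9,255],[-0.3,-25.3,2.2,-0.9,255],[-0.3,-25.3,2.2,-0.9,255],[-0.3,-25.3,2.2,-0.9,255],[-0.3,-25.3,2.2,-0.9,255],[-0.3,-25.3,2.2,-0.9,255],[-0.3,-25.3,2.2,-0.9,255],[-0.3,-25.3,2.2,-0.9,255],[-0.3,-25.3,2.2,-0.9,255]]

```text
time: 31.4
tcp_pos: [509.4, 41.7, 316.2]
tcp_rot: [3.141, -0.005, -0.0]
wrist_force: [0.6, -0.6, 0.0]
width: -0.001
finger_force: 0.0
```

```bash
cat >> h.py <<'E'
def wheel(a):
    g=a['f'].astype(int).min(2);m=(g>115).astype(np.uint8);w=np.zeros_like(m)
    c=proj(a,[525,42.5,145]).astype(int);r=75;w[max(0,c[1]-r):c[1]+r,max(0,c[0]-r):c[0]+r]=1;m*=w
    k,l,s,ce=cv2.connectedComponentsWithStats(m)
    for i in range(1,k):
        if 15<s[i,4]<900: print('white',s[i],ce[i].round(1),'z140',onz(a,*ce[i],140).round(1),'z150',onz(a,*ce[i],150).round(1))
    g2=a['f'].astype(int).max(2);m=((g2<40)*w).astype(np.uint8)
    k,l,s,ce=cv2.connectedComponentsWithStats(m)
    for i in range(1,k):
        if s[i,4]>80:
            x,y,ww,hh=s[i,:4];print('dark',s[i],[onz(a,x+ww/2,v,z).round(1).tolist() for v,z in((y,140),(y+hh,140))])
E
python3 - <<'E'
from h import *
st();a=grab('wrist','w16');wheel(a)
c=proj(a,[525,42.5,145]).astype(int);print(c);print(a['f'][c[1]-60:c[1]+60:4,c[0]-40:c[0]+40:4].mean(2).astype(int))
E
```

```text
t 31.4 p [509.4  41.7 316.2] yaw -0.2 j [-0.05  0.26  1.75 -0.    1.13  1.53] w -0.0 F [ 0.6 -0.6  0. ] ff 0.0
white [289 145   2  50  85] [289.6 166.8] z140 [537.1  35.7 140. ] z150 [538.5  35.9 150. ]
white [296 177  22   5 107] [306.8 179. ] z140 [525.4  19.  140. ] z150 [527.1  19.8 150. ]
white [246 178  22   5 109] [256.4 180. ] z140 [524.5  67.6 140. ] z150 [526.3  66.7 150. ]
white [275 199  15   4  55] [281.9 200.6] z140 [504.   43.1 140. ] z150 [506.5  43.  150. ]
dark [275 146  14  31 375] [[556.6, 42.8, 140.0], [527.4, 42.9, 140.0]]
dark [273 179  17  21 246] [[525.4, 43.4, 140.0], [504.6, 43.5, 140.0]]
dark [274 202  18   9 112] [[502.6, 42.0, 140.0], [493.4, 42.0, 140.0]]
[282 180]
[[ 99 102 105 103 107 105 106 111 109 111 111 111 112 111 112 112 115 110
  114 112]
 [100 101 105 102 104 103 108 107 108 109 109 110 110 110 111 109 111 114
  111 111]
 [102 102 103 105 106 105 106 107 106 107 108 110 111 112 107 112 109 112
  111 111]
 [101 103 102 102 102 107 106 104 108 108 108 109 109 108 108 108 110 110
  110 109]
 [100  99  99 102 104 105 104 103 101 105 107 106 107 1
[... 1455 characters left out ...]
  95  91
   89  95]
 [ 88  85  90  88  94  92  94  87  44  13  14  21  36  90  94  91  93  92
   92  94]
 [ 89  90  90  88  88  87  89  88  77  77  77  76  86  93  90  92  94  90
   89  91]
 [ 89  88  89  90  89  92  89  91  90  89  92  88  88  92  92  90  91  90
   92  92]
 [ 88  87  88  88  87  90  91  91  90  91  89  91  89  92  90  92  89  90
   91  91]
 [ 90  88  86  90  89  91  88  88  88  89  88  86  89  89  91  91  90  89
   92  90]
 [ 88  88  86  89  91  91  87  85  90  90  87  87  90  90  91  89  89  90
   90  90]
 [ 91  88  92  86  87  90  91  86  89  86  86  89  87  87  90  88  88  89
   90  91]
 [ 86  87  87  87  86  90  87  86  89  88  87  87  89  89  90  86  87  85
   88  87]]
```

The pointer bars give the wheel axis at x 525, y 43. The rib is at x 506, so the wheel is at about -0.55 rad and needs roughly 19 mm of roll. I'll descend toward its top.

step_arm:
  rows:
    - [[0.6,-0.1,4,0,255],[0.6,-0.1,8,0,255],[0.6,-0.1,11,0,255],[0.6,-0.1,12.8,0,255],[0.6,-0.1,13.4,0,255],[0.6,-0.1,13.7,0,255],[0.6,-0.1,13.7,0,255]]

```text
time: 32.15
tcp_pos: [515.6, 43.6, 179.8]
tcp_rot: [3.141, -0.002, 0.001]
wrist_force: [0.4, 0.1, 0.9]
width: -0.003
finger_force: 0.0
```

step_arm:
  rows:
    - [[0,0,0.1,0,255],[0,0,0.2,0,255],[0,0,0.3,0,255],[0,0,0.3,0,255]]

```text
time: 32.55
tcp_pos: [515.3, 43.8, 176.4]
tcp_rot: [3.142, -0.002, 0.001]
wrist_force: [-0.3, 0.5, -0.5]
width: -0.001
finger_force: 0.0
```

step_arm:
  rows:
    - [[0,0,0.1,0,255],[0,0,0.15,0,255],[0,0,0.15,0,255]]

```text
time: 32.85
tcp_pos: [515.4, 43.8, 174.9]
tcp_rot: [3.142, -0.002, 0.0]
wrist_force: [-1.1, 0.1, 1.7]
width: 0.002
finger_force: 0.9
```

step_arm:
  rows:
    - [[0,0,0.05,0,255],[0,0,0.05,0,255],[0,0,0.05,0,255]]

```text
time: 33.15
tcp_pos: [515.5, 43.8, 174.7]
tcp_rot: [3.141, -0.002, 0.001]
wrist_force: [-1.3, -0.5, 6.1]
width: 0.0
finger_force: 3.1
```

Contact at about 6 N. Now I'll draw it along +x by 19 mm.

step_arm:
  rows:
    - [[0.3,0,0,0,255],[0.6,0,0,0,255],[0.9,0,0,0,255],[1.2,0,0,0,255],[1.5,0,0,0,255],[1.8,0,0,0,255],[1.9,0,0,0,255],[1.9,0,0,0,255]]

```text
time: 33.95
tcp_pos: [534.9, 44.0, 174.8]
tcp_rot: [-3.141, 0.002, -0.003]
wrist_force: [1.1, 2.5, 5.7]
width: 0.004
finger_force: 3.1
```

step_arm:
  rows:
    - [[0,0,-2,0,255],[-1,0,-6,0,255],[-2.4,0,-11,0,255],[-2.4,0,-14,0,255],[-2.4,0,-14,0,255],[-2.4,0,-14,0,255]]

```text
time: 34.55
tcp_pos: [510.2, 43.8, 314.3]
tcp_rot: [3.141, -0.002, 0.001]
wrist_force: [-0.4, 0.1, -0.6]
width: 0.001
finger_force: 0.0
```

Run:
```python
from h import *
st();a=grab('wrist','w17');wheel(a)
```

```text
t 34.5 p [510.2  43.8 314.3] yaw -0.1 j [-0.04  0.27  1.75 -0.    1.13  1.53] w 0.0 F [-0.4  0.1 -0.6] ff 0.0
white [275 147   2  27  46] [275.5 158.5] z140 [546.1  51.2 140. ] z150 [547.2  51.  150. ]
white [248 179  22   6 110] [258.5 181. ] z140 [524.7  67.6 140. ] z150 [526.5  66.8 150. ]
white [299 178  22   6 124] [309.7 180.6] z140 [525.1  18.6 140. ] z150 [526.9  19.5 150. ]
white [276 181  17   7  92] [283.9 184.1] z140 [521.7  43.3 140. ] z150 [523.7  43.3 150. ]
dark [277 147  14  29 376] [[556.8, 43.2, 140.0], [529.6, 43.2, 140.0]]
dark [275 188  19  25 372] [[517.9, 42.7, 140.0], [492.9, 42.7, 140.0]]
```

The rib is at x 524.3 against the bars at 524.9, about -0.02 rad, so it's level. The robot is clear of everything, so I'll hand in.

```bash
python3 -c "
from station import ctrl
print(ctrl.hand_in())"
```

```text
the job is handed in; nothing more can be done
None
```

The job is handed in, with no score returned: both grey racks I could see (no third was visible) hang on hook0 and hook2, the lid is shut, the turnbutton is across it at about 1.57 rad, and the wheel's rib is about 0.02 rad from the pointers by camera.

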